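# Feed a scoop of chocolate blocks through the mill's sprung flap

## Task

Feed the scoop of chocolate blocks to the cutting mill: push the mill's spring flap open with the scoop, hold it open with the scoop's rim and tip all four blocks in. Then take the scoop out so that the flap closes and set the empty scoop down flat on the white board again. Leave the other things on the bench as they are.

Things in the scene. Friction and masses are not known exactly. Their poses are not given: they have to be found in the camera images.
- mill: Bench-top cutting mill, fixed, 285 x 200 x 285 mm: white base and motor housing, steel feed chute under a clear flat cover (top at z 263 mm). Origin on the bench under the cutting chamber; x points from the feed mouth to the motor (one feeds along +x), y across the mouth, z up. The mouth, its only opening, is 132 mm wide and inclined, facing outward and up.
- sill (a point): Middle of the mouth's lower edge (a rounded sill): x -115, y 0, z 169 mm in the mill's frame, axes as the mill's. Behind it the chute floor slopes down at 45 degrees to x -35, z 80 mm, where the rotor lies. The scoop passes over the sill.
- mouth_top (a point): Middle of the mouth's upper edge, the flap's hinge pin (radius 4 mm): x -50, y 0, z 255 mm in the mill's frame. The scoop passes under it.
- flap (a joint): Angle of the mill's steel flap, rad: 0 shut (it lies in the inclined mouth), grows to 1.5 as its lower edge swings inward, towards the motor. Hinged on the mouth's upper edge, 124 mm wide, 107 mm long. A spring shuts it: 0.7 N at the free edge starts it, 2 N there holds it at 1 rad; nearer the hinge it takes up to 7 N. It shuts by itself once nothing holds it.
- flap_edge (a point): Middle of the flap's free lower edge; shut, it lies just above the sill, in the mouth.
- scoop: Loose cast aluminium scoop, 220 g, flat on the white board, holding the blocks. Origin under the bowl's centre; x points out of the open front (pouring direction), z up; front roughly towards the mill at first. Bowl 120 (x -60 to 60) x 84 x 40 mm, 3 mm walls, sides falling to 25 mm at the front. Handle 18 mm wide, 22 tall, from the back wall (z 29) 106 mm backward, rising 10 degrees.
- scoop_lip (a point): Middle of the bowl's front edge, underside: x 60, z 0 in the scoop's frame. Blocks slide from 13 to 20 degrees of downward pitch, run out well at 40: carry it level. Enter level with this point at z 185 to 200 mm in the mill's frame, then tip: pitched 40 degrees, this point at x -30, z 150 is good; 25 mm deeper the flap's edge can hook on the side walls.
- scoop_grip (a point): Point on the handle's centreline where it is well gripped across its 18 mm width: x -100, y 0, z 36 mm in the scoop's frame, 40 mm behind the bowl's back wall.
- block0: Loose chocolate block, dark brown, 34 x 23 x 11 mm, 11 g, one of four alike lying in the scoop's bowl in two rows. Origin at the centre of its underside, x along its length.
- block1: Loose chocolate block, dark brown, 34 x 23 x 11 mm, 11 g, one of four alike lying in the scoop's bowl in two rows. Origin at the centre of its underside, x along its length.
- block2: Loose chocolate block, dark brown, 34 x 23 x 11 mm, 11 g, one of four alike lying in the scoop's bowl in two rows. Origin at the centre of its underside, x along its length.
- block3: Loose chocolate block, dark brown, 34 x 23 x 11 mm, 11 g, one of four alike lying in the scoop's bowl in two rows. Origin at the centre of its underside, x along its length.
- board: White plastic board, 240 (x) x 340 (y) x 12 mm thick, fixed on the bench; origin at the centre of its underside, top at z 12 mm. The scoop lies on it and comes back to it.
- meter: Bystander: black hand-held thermometer, 150 x 66 x 26 mm, lying on the bench; origin centre of underside.
- mixbowl: Bystander: steel mixing bowl, 160 mm wide, 75 mm high; origin centre of underside.
- jar: Bystander: amber sample jar with screw lid, 62 mm wide, 85 mm high; origin centre of underside.
- reagent: Bystander: white bottle, 72 mm wide, 170 mm high; origin centre of underside.
- beaker: Bystander: glass beaker, 64 mm wide, 85 mm high; origin centre of underside.
- knife: Bystander: spatula with black handle, 240 mm long, lying on the bench; origin on its underside.
- scraper: Bystander: flat plastic scraper, 95 x 44 x 7 mm, lying near one corner of the white board; origin centre of underside.

How it is judged (in metres and radians):
On the way:
1. the scoop is tipped in the mouth and its rim holds the flap open (value of joint flap above 0.3 rad and contact force between scoop and mill above 0.3 N and angle between scoop's own z axis and vertical above 0.2 rad and x of scoop_lip in the frame of mill above -0.095 m and y of scoop_lip in the frame of mill between -0.066 and 0.066 m), for 0.2 s.
At the end, for the whole second after the job is handed in: All four blocks lie at rest inside the mill behind the flap; the flap is shut (under 0.08 rad); the scoop stands still and flat (within 0.1 rad) on the white board, its bowl's centre within 100 mm across and 150 mm along of the board's centre (x of block0 in the frame of mill between -0.08 and 0.092 m and y of block0 in the frame of mill between -0.068 and 0.068 m and z of block0 in the frame of mill between 0.07 and 0.2 m and linear speed of each of block0, block1, block2, block3 below 0.05 m/s and x of block1 in the frame of mill between -0.08 and 0.092 m and y of block1 in the frame of mill between -0.068 and 0.068 m and z of block1 in the frame of mill between 0.07 and 0.2 m and x of block2 in the frame of mill between -0.08 and 0.092 m and y of block2 in the frame of mill between -0.068 and 0.068 m and z of block2 in the frame of mill between 0.07 and 0.2 m and x of block3 in the frame of mill between -0.08 and 0.092 m and y of block3 in the frame of mill between -0.068 and 0.068 m and z of block3 in the frame of mill between 0.07 and 0.2 m and value of joint flap below 0.08 rad and x of scoop in the frame of board between -0.1 and 0.1 m and y of scoop in the frame of board between -0.15 and 0.15 m and z of scoop in the frame of board between 0.008 and 0.018 m and angle between scoop's own z axis and vertical below 0.1 rad and linear speed of scoop below 0.03 m/s); the robot touches nothing.
It fails at once if another thing on the bench is shoved more than 50 mm or knocked over (distance of any of meter, mixbowl, jar, reagent, beaker, knife, scraper from where it was at the start of the episode above 0.05 m or angle between any of meter, mixbowl, jar, reagent, beaker, knife's own z axis and vertical above 0.5 rad).
It also fails if it takes over 67 s, if anything falls off the work surface, if the arm or the gripper's body presses on something with over 40 N, if the wrist force passes 120 N, or if a joint passes its speed limit or range.

## Robot

A 6-joint arm with a two-finger parallel gripper is mounted at the origin on the work surface. World frame = base frame: x ahead of the robot, y to its left, z up, the work surface at z = 0. Lengths are in m, angles in degrees, forces in N, time in s.
With the tool pointing down it reaches from about 0.275 to 0.775 m from the base axis. Payload 14.6 kg.
Tool frame: the origin (TCP) lies between the finger pads; the fingertips stand 11 mm ahead of it and the grasp point (between the pads) lies 8 mm behind it; z points along the fingers, y is the line along which they close (so a half turn about z gives the same grasp; the last joint's range is limited). The gripper opens to 85 mm and grips with 20 to 120 N. Pads are 22 mm wide; open, the fingers measure 114 mm over their backs; the gripper's body (76 mm by 85 mm) begins 54 mm behind the grasp point. The pads swing forward as they close: fully open they stand 13 mm farther back than shut.
Start: joints at [-86.018, 15.075, -2.767, 72.158, 0, 81.102], TCP at [0.117, -0.512, 0.242] pointing down, gripper open.
Joint ranges: [-151.79, 151.79], [-50.71, 97.33], [-67.44, 78.34], [-121.81, 120.89], [-77.56, 73.72], [-180, 180]. Speed limits (degrees/s): [108.29, 108.29, 147.25, 159.86, 180, 180].

## Interface

Orientations are given as [roll, pitch, yaw] about the fixed x, y, z axes, in that order (R = Rz(yaw) Ry(pitch) Rx(roll)).
In Python, from cell import r gives the robot as it stands.
- The arm moves only by the shell command python3 -m creep 'ROWS' [FORCE]. ROWS is a JSON object of lists of equal length, an entry for each row: "hand": the opening in per cent of the stroke, from 0 (shut) to 100 (fully open); "delta_pos": the shift along the tool's x, y, z in mm, a list of three; "turn": the turn about the tool's z in rad. In form: {"hand": [hand, ...], "delta_pos": [[x, y, z], ...], "turn": [turn, ...]}. A call has 1 to 12 rows; each row shifts and turns the commanded pose from where the row before left it, along the tool's axes as they then stand; what a row does not reach is not made up. A row lasts 1/10 s, in which the tool goes at most 50 mm and 8.59 degrees, less where a joint would pass 70% of its speed; a pose out of reach is approached as far as the arm can. A call with a gripper value outside its range is refused whole. The fingers move at their own pace and stop on an object; FORCE is the grip in N (left out, the last holds). Time passes only in rows, so rows that do not move let the fingers close. It gives the time, the measured TCP pose, the force, the opening and the grip force at its end, in the units of the state.
- r.observe(): the state, without advancing time (a new reading comes with each control period).
- r.snapshot(name): name is "scene" or "side" or "wrist"; returns (picture, depth): 420x560x3 uint8, red, green, blue; 420x560 float32, m along the optical axis (not along the pixel's ray), 0 where there is no reading.
- r.camera_info(name): a dict with "mtx" (3x3 intrinsics, pixels), "R" (3x3) and "t" (3): a world point X has camera coordinates R X + t. Camera axes: x right, y down, z forward; pixel columns grow to the right and rows downward; lengths in m; the calibration is good to about 2 mm. A picture is of the moment at which its call begins: read the wrist's pose just before it. camera_info takes no time and is no camera call; for the wrist camera it gives the pose at the moment of the call.
- r.close_job(): hands the job in; it is judged then, once.
The state is a dict: "time_s": time; "joint_positions": joint angles; "qvel": joint speeds; "joint_torque": joint torques, N m; "tool_pos": TCP position; "orientation": TCP orientation; "force": force on the tool from outside, world axes, zero at the start; "ft_torque": the same for the moment, N m; "opening": finger opening in m; "gripper_force": force on a finger pad.
Only numpy, scipy, OpenCV 4.12 (cv2) and the standard library are available. Lean on these libraries where they do the work, as an engineer would, in place of code of your own. Each camera call takes 0.05 s, during which the arm holds its last target. There are 200 camera calls.

## Working session

There is one attempt and no reset: what is moved stays moved. The work goes in short steps, Python scripts to look and compute and a shell command to move; the robot and the scene stay as the last step left them, time stands still between calls to the robot, and variables do not carry over. Pictures are saved under pics/ and viewed, at most 10 in all, crops included, and the job is handed in when it is done.

```bash
ls; mkdir -p pics; python3 - <<'E'
from cell import r
import cv2,numpy as np
print(r.observe())
for n in("scene","side"):
    p,d=r.snapshot(n); cv2.imwrite(f"pics/{n}0.png",p[:,:,::-1]); np.save(f"{n}0.npy",d)
    c=r.camera_info(n); print(n,c)
E
```

```text
pics
{'time_s': 0.0, 'joint_positions': array([-8.60191630e+01,  1.51009468e+01, -2.80545495e+00,  7.21571275e+01,
       -7.51737119e-04,  8.11031606e+01]), 'qvel': array([ 0.10237369, -0.03195265, -0.05054051, -0.03840756, -0.01270118,
        0.04882183]), 'joint_torque': array([ 3.38200407e-03, -6.37606502e+01,  3.84569263e+01,  1.35554504e-02,
       -3.20390988e-06, -1.01824750e-05]), 'tool_pos': array([ 0.11699028, -0.51152664,  0.24179513]), 'orientation': array([-1.79937119e+02, -9.08247230e-03,  1.28776719e+01]), 'force': array([ 0.19942995, -0.75956577, -1.57557472]), 'ft_torque': array([ 0.04391917,  0.02076721, -0.01512692]), 'gripper_force': 0.0, 'opening': 0.08538345748577451}
scene {'mtx': array([[413.51426196,   0.        , 281.1058719 ],
       [  0.        , 413.51426196, 210.774092  ],
       [  0.        ,   0.        ,   1.        ]]), 'R': array([[ 0.85515956,  0.51832401, -0.00650768],
       [ 0.32666105, -0.54860625, -0.76962572],
       [-0.40248564,  0.65602698, -0.63846214]]), 't': array([-0.45696548, -0.12113756,  1.65102897])}
side {'mtx': array([[465.57808709,   0.        , 281.97695852],
       [  0.        , 465.57808709, 207.08580413],
       [  0.        ,   0.        ,   1.        ]]), 'R': array([[-0.86231925, -0.50608618,  0.01680153],
       [-0.38726514,  0.63775639, -0.66580215],
       [ 0.32623798, -0.58064066, -0.74593915]]), 't': array([0.49926521, 0.39585161, 1.05594859])}
```

View pics/scene0.png

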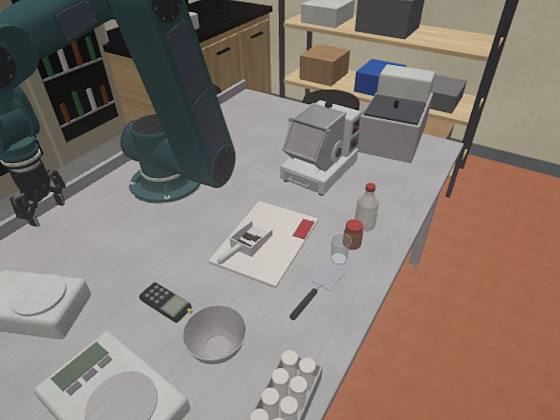

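View pics/side0.png

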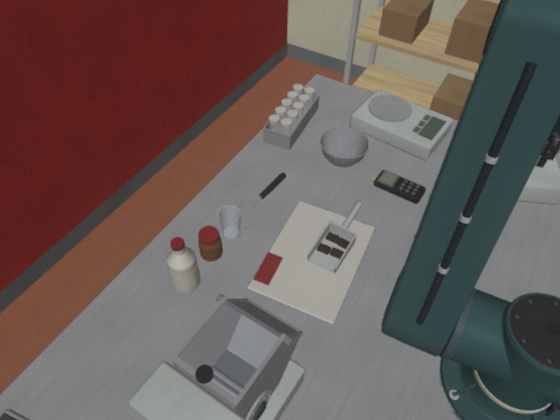

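The scene view shows the scoop at (247,238) on the board, the mill at (320,150), and the handle end at (222,260). The side view shows the scoop at (332,245) and the mill mouth at (245,335). Next I'll fuse both depth maps into a top-down map.

```bash
cat > h.py <<'E'
from cell import r
import cv2,numpy as np
def cloud(n,d,c):
    v,u=np.mgrid[:420,:560]; m=d>0
    P=np.stack([(u-c['mtx'][0,2])/c['mtx'][0,0]*d,(v-c['mtx'][1,2])/c['mtx'][1,1]*d,d],-1)
    return (P-c['t'])@c['R'],m
E
python3 - <<'E'
from h import *
H={}
X0,X1,Y0,Y1,s=0.1,0.9,-0.55,0.55,0.002   # cols: -y ; rows: -x
W=int((Y1-Y0)/s);Hh=int((X1-X0)/s)
img=np.zeros((Hh,W,3),np.uint8);z=np.full((Hh,W),-1.)
for n in("scene","side"):
    d=np.load(n+"0.npy");p=cv2.imread(f"pics/{n}0.png");c=r.camera_info(n)
    P,m=cloud(n,d,c)
    for (n2,u,v) in [("scene",247,238),("scene",320,150),("side",332,245),("side",245,335),("side",295,270)]:
        if n2==n: print(n,u,v,P[v,u].round(3))
    k=m&(P[...,2]<0.35)&(P[...,2]>-.02)
    i=((X1-P[...,0])/s).astype(int);j=((Y1-P[...,1])/s).astype(int)
    k&=(i>=0)&(i<Hh-1)&(j>=0)&(j<W-1)
    o=np.argsort(P[...,2][k])
    for a,b,zz,col in zip(i[k][o],j[k][o],P[...,2][k][o],p[k][o]):
        for da in(0,1):
            for db in (0,1):
                if zz>=z[a+da,b+db]-.002: z[a+da,b+db]=zz;img[a+da,b+db]=col
np.save("z.npy",z);
for g in range(0,W,50): cv2.line(img,(g,0),(g,4),(0,255,0),1)
for g in range(0,Hh,50): cv2.line(img,(0,g),(4,g),(0,255,0),1)
cv2.imwrite("pics/top.png",img);print(img.shape)
E
```

```text
scene 247 238 [ 0.481 -0.128  0.022]
scene 320 150 [0.561 0.221 0.199]
side 332 245 [ 0.499 -0.136  0.016]
side 245 335 [0.481 0.307 0.263]
side 295 270 [ 0.549 -0.017  0.007]
(400, 550, 3)
```

View pics/top.png

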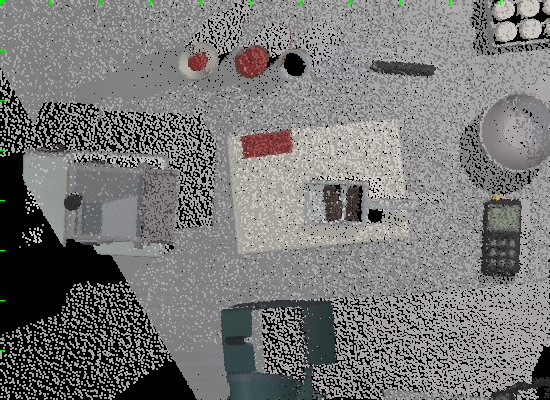

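The top map shows the board centre near (319,186). The scoop bowl spans columns 305–367 with its handle to the right, and the mill mouth faces right at about column 178. Now I'll fit the poses.

```bash
python3 - <<'E'
from h import *
A=[];C=[]
for n in("scene","side"):
    d=np.load(n+"0.npy");p=cv2.imread(f"pics/{n}0.png");P,m=cloud(n,d,r.camera_info(n))
    A.append(P[m]);C.append(p[m].astype(int))
for nm,P,c in zip(("scene","side"),A,C):
    x,y,z=P.T
    print("==",nm)
    # board
    k=(abs(z-.012)<.006)&(x>.35)&(x<.72)&(y>-.32)&(y<.12)&(c.min(1)>175)
    q=P[k]; print("board",k.sum(),cv2.minAreaRect((q[:,:2]*1000).astype(np.float32)),np.median(q[:,2]))
    k=(z>.02)&(z<.09)&(x>.42)&(x<.60)&(y>-.21)&(y<0.0)&(c.max(1)>80)
    q=P[k]; print("bowl",k.sum(),cv2.minAreaRect((q[:,:2]*1000).astype(np.float32)),q.min(0),q.max(0))
    k=(z>.042)&(z<.1)&(x>.42)&(x<.60)&(y>-.34)&(y<-.195)
    q=P[k]; 
    if len(q)>10:
        f=np.polyfit(q[:,1],q[:,0],1);print("handle",k.sum(),f,q.mean(0),"zfit",np.polyfit(q[:,1],q[:,2],1),q.min(0),q.max(0))
    # mill
    M=(x>.38)&(x<.62)&(y>.1)&(y<.52)&(z>.015)&(z<.32)
    q=P[M]; h,e=np.histogram(q[:,2],np.arange(.015,.32,.01));print("mill z hist",h)
    k=M&(abs(z-.263)<.004);q=P[k]
    if k.sum()>20: print("cover",k.sum(),cv2.minAreaRect((q[:,:2]*1000).astype(np.float32)),np.median(q[:,2]))
    k=M&(z<.06)&(z>.02);q=P[k]
    if k.sum()>20: print("base",k.sum(),cv2.minAreaRect((q[:,:2]*1000).astype(np.float32)))
    # flap plane RANSAC
    k=M&(z>.175)&(z<.25)&(y<.33);q=P[k];best=None;g=np.random.default_rng(0)
    for _ in range(500):
        a=q[g.choice(len(q),3,False)];N=np.cross(a[1]-a[0],a[2]-a[0]);l=np.linalg.norm(N)
        if l<1e-9: continue
        N/=l; i=abs((q-a[0])@N)<.002
        if abs(N[2]-0)<.3 or abs(N[2])>.9: continue
        if best is None or i.sum()>best.sum(): best=i
    if best is not None:
        w=q[best];mu=w.mean(0);N=np.linalg.svd(w-mu)[2][2];N*=np.sign(N[2])
        print("flap",best.sum(),mu,N,"elev",np.degrees(np.arccos(N[2])),"yaw",np.degrees(np.arctan2(-N[1],-N[0])))
        yaw=np.arctan2(-N[1],-N[0]);ux=np.array([np.cos(yaw),np.sin(yaw)]);uy=np.array([-ux[1],ux[0]])
        print(" lat range",np.percentile(w[:,:2]@uy,[0,1,50,99,100]),"along",(mu[:2]@ux),"z",mu[2],"z rng",w[:,2].min(),w[:,2].max())
E
```

```text
== scene
board 3830 ((527.7860717773438, -87.36888122558594), (237.67782592773438, 341.2890319824219), 5.376459121704102) 0.012719198174917533
bowl 572 ((496.1672668457031, -135.34461975097656), (147.78799438476562, 88.35879516601562), 88.90204620361328) [ 0.45122303 -0.20935059  0.02000828] [ 0.54161018 -0.06065498  0.05874607]
handle 175 [0.03123435 0.50404212] [ 0.49640685 -0.24445092  0.05805228] zfit [-0.14513967  0.02257275] [ 0.48443489 -0.28650483  0.04218689] [ 0.50448332 -0.19554067  0.07066409]
mill z hist [ 99 131 154 190 178 405 298 143 123 128 126 117 123 126 142 228 217 206
 214 213 217 220 401 165 657 255  22  18   0   0]
cover 812 ((497.0164794921875, 337.70684814453125), (159.34384155273438, 170.3118438720703), 85.53963470458984) 0.2639789858248823
base 624 ((558.3817749023438, 314.2568664550781), (344.56683349609375, 166.32228088378906), 51.724605560302734)
flap 492 [0.49133568 0.23558514 0.21428253] [-0.04219898 -0.79867052  0.60028714] elev 53.10953459988738 yaw 86.97550218595748
 lat range [-0.55455561 -0.54771401 -0.47835883 -0.40661223 -0.39924195] along 0.261
[... 417 characters left out ...]
4595] [ 0.4815337  -0.28133998  0.04246794] [ 0.50175801 -0.19523341  0.06713927]
mill z hist [  29   42   41   42   52  895  121   25   33   52   84   99  127  142
  198  292  196  223  205  214  274  523 3838   73 6179  334  222   46
    0    0]
cover 6330 ((493.285888671875, 340.4400939941406), (152.78958129882812, 167.7969207763672), 86.69961547851562) 0.262303744021531
base 168 ((390.6688232421875, 292.4585266113281), (113.50830841064453, 1.5004794597625732), 87.2232437133789)
flap 654 [0.48581561 0.23681596 0.21179462] [-0.04084466 -0.81067685  0.58406743] elev 54.26286457980285 yaw 87.1156822288547
 lat range [-0.54454588 -0.54166773 -0.47308165 -0.40372034 -0.3916663 ] along 0.2609619961608427 z 0.21179461527045262 z rng 0.17502647895148263 0.24886893599433343
  return _methods._mean(a, axis=axis, dtype=dtype,
  ret = ret.dtype.type(ret / rcount)
```

Mill: yaw 87°, origin about (0.492, 0.318). Scoop: yaw 88.7°, centre about (0.495, -0.120), with its front at y -0.06, which fits the 120 mm bowl. The handle ends at -0.286, matching its length. I'll turn the tool and go over the handle at scoop x -122.

```bash
python3 -m creep '{"hand":[100,100,100,100,100,100,100,100,100],"delta_pos":[[0,0,0],[0,0,0],[0,0,0],[0,0,0],[0,0,0],[0,0,0],[0,0,0],[0,0,0],[0,0,0]],"turn":[-0.147,-0.147,-0.147,-0.147,-0.147,-0.147,-0.147,-0.147,-0.147]}' 120
python3 -m creep '{"hand":[100,100,100,100,100,100,100,100,100,100,100,100],"delta_pos":[[28,37,0],[28,37,0],[28,37,0],[28,37,0],[28,37,0],[28,37,0],[28,37,0],[28,37,0],[28,37,0],[28,37,0],[0,0,0],[0,0,0]],"turn":[0,0,0,0,0,0,0,0,0,0,0,0]}'
```

```text
time_s: 1.0
tool_pos: [0.117, -0.5116, 0.242]
orientation: [-180.0, -0.0, 89.0]
force: [0.5, -0.0, 0.4]
opening: 0.0858
gripper_force: 0.0
time_s: 2.2
tool_pos: [0.4937, -0.2397, 0.2418]
orientation: [-179.9, -0.0, 88.8]
force: [-0.8, -0.4, -0.9]
opening: 0.0853
gripper_force: 0.0
```

```bash
python3 - <<'E'
from h import *
c=r.camera_info("wrist");p,d=r.snapshot("wrist");cv2.imwrite("pics/w1.png",p[:,:,::-1])
P,m=cloud("wrist",d,c);q=P[m];x,y,z=q.T
k=(z>.044)&(z<.1)&(abs(x-.494)<.05)&(y>-.32)&(y<-.195)
h=q[k];print(k.sum(), "handle",np.polyfit(h[:,1],h[:,0],1),np.polyfit(h[:,1],h[:,2],1),h.min(0),h.max(0))
for Y in(-.22,-.24,-.26):
    s=h[abs(h[:,1]-Y)<.004]
    if len(s): print(Y,s[:,0].min(),s[:,0].max(),s[:,2].mean())
E
```

```text
1299 handle [0.02308198 0.49882494] [-0.16449744  0.02162354] [ 0.48416452 -0.28449671  0.04939647] [ 0.50228607 -0.19500277  0.07029533]
-0.22 0.48549503889836787 0.5019145890174697 0.05784835229439528
-0.24 0.4850058991458271 0.5015462621484523 0.06120980973562303
-0.26 0.4845677836347069 0.5011581350834815 0.06451271317464849
```

View pics/w1.png

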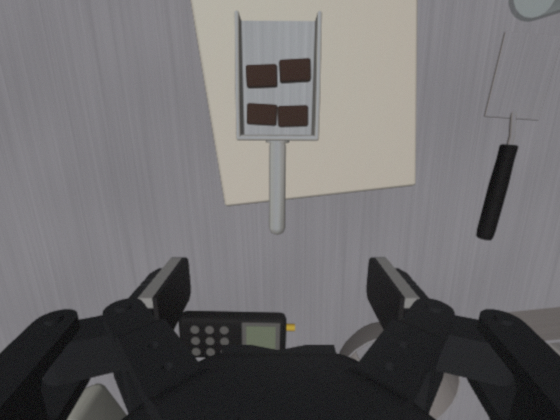

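The wrist view shows the handle at (277,140–232) with all four blocks in the bowl. The tool is aligned, so I'll descend and grip.

```bash
python3 -m creep '{"hand":[100,100,100,100,100,100,100,60,60,60],"delta_pos":[[0,0,25],[0,0,25],[0,0,25],[0,0,25],[0,0,25],[0,0,25],[0,0,25],[0,0,12],[-2,0,10],[0,0,2]],"turn":[0,0,0,0,0,0,0,0,0,0]}'
python3 -m creep '{"hand":[0,0,0,0,0,0,0,0],"delta_pos":[[0,0,0],[0,0,0],[0,0,0],[0,0,0],[0,0,0],[0,0,0],[0,0,0],[0,0,0]],"turn":[0,0,0,0,0,0,0,0]}' 120
python3 -m creep '{"hand":[0,0,0,0,0,0,0],"delta_pos":[[0,0,-5],[0,0,-5],[0,0,-10],[0,0,-10],[0,0,-10],[0,0,0],[0,0,0]],"turn":[0,0,0,0,0,0,0]}'
python3 - <<'E'
from h import *
p,d=r.snapshot("side");cv2.imwrite("pics/s1.png",cv2.resize(p[160:300,260:440,::-1],None,fx=4,fy=4))
P,m=cloud("side",d,r.camera_info("side"));q=P[m];x,y,z=q.T
k=(z>.02)&(z<.12)&(x>.44)&(x<.55)&(y>-.19)&(y<-.04)
h=q[k]
for Y in np.arange(-.18,-.05,.02):
    s=h[abs(h[:,1]-Y)<.008];print(Y.round(3),s[:,2].max(),np.percentile(s[:,2],[1,10,50]))
E
```

```text
time_s: 3.25
tool_pos: [0.4929, -0.243, 0.0429]
orientation: [-180.0, -0.0, 88.6]
force: [1.1, 0.9, 0.3]
opening: 0.0515
gripper_force: 0.0
time_s: 4.05
tool_pos: [0.4937, -0.2427, 0.0441]
orientation: [179.9, 0.1, 88.7]
force: [-1.7, -0.7, 5.7]
opening: 0.0162
gripper_force: 116.9
time_s: 4.75
tool_pos: [0.4934, -0.2425, 0.0835]
orientation: [180.0, 0.0, 88.7]
force: [0.1, -0.1, -2.0]
opening: 0.0162
gripper_force: 117.3
-0.18 0.09555499300926779 [0.0505185  0.05485453 0.07551338]
-0.16 0.09430460176710966 [0.05059648 0.05950999 0.06343713]
-0.14 0.09513041778041571 [0.04775811 0.05042637 0.0554155 ]
-0.12 0.08973290988723362 [0.05220831 0.059113   0.06338312]
-0.1 0.08663008687852702 [0.04782526 0.05038718 0.05750075]
-0.08 0.08107365304279752 [0.0480871  0.05035378 0.05298485]
-0.06 0.07980982971838342 [0.04712362 0.04997138 0.05322133]
```

View pics/s1.png

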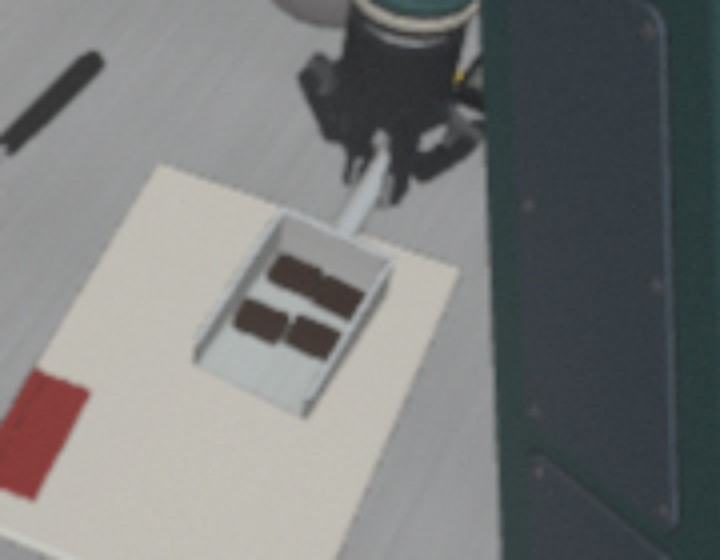

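The scoop is held level (back rim z 0.0955, as expected) and the blocks are in place. I'll raise it and carry it to just in front of the mouth.

```bash
python3 -m creep '{"hand":[0,0,0,0,0,0,0,0,0,0,0,0],"delta_pos":[[0,0,-5],[0,0,-10],[0,0,-15],[0,0,-18],[0,0,-18],[0,0,-18],[0,0,-18],[0,0,-15],[0,0,-12],[0,0,-9],[0,0,-5],[0,0,0]],"turn":[0,0,0,0,0,0,0,0,0,0,0,0]}'
python3 -m creep '{"hand":[0,0,0,0,0,0,0,0,0,0,0,0],"delta_pos":[[5,-2,0],[10,-2,0],[15,-2,0],[20,-2,0],[22,-2,0],[22,-2,0],[22,-2,0],[22,-2,0],[22,-2,0],[22,-2,0],[20,-1,0],[16,-1,0]],"turn":[0.005,0.005,0.005,0.005,0.005,0.005,0,0,0,0,0,0]}'
python3 -m creep '{"hand":[0,0,0,0,0,0],"delta_pos":[[13,0,0],[10,0,0],[7,0,0],[4,0,0],[0,0,0],[0,0,0]],"turn":[0,0,0,0,0,0]}'
python3 - <<'E'
from h import *
for n in("side","scene"):
    p,d=r.snapshot(n)
    cv2.imwrite(f"pics/{n}2.png",cv2.resize(p[200:400,140:400,::-1] if n=="side" else p[70:270,180:440,::-1],None,fx=3,fy=3))
    P,m=cloud(n,d,r.camera_info(n))
    q=P[m]
    O=np.array([.492,.318,0]);a=np.radians(87);R=np.array([[np.cos(a),-np.sin(a),0],[np.sin(a),np.cos(a),0],[0,0,1]])
    M=(q-O)@R
    k=(M[:,0]>-.27)&(M[:,0]<-.118)&(abs(M[:,1])<.09)&(M[:,2]>.18)&(M[:,2]<.25);h=M[k]
    print(n,k.sum(),h.min(0),h.max(0),cv2.minAreaRect((h[:,:2]*1000).astype(np.float32)))
    for X in(-.23,-.20,-.17,-.14):
        s=h[abs(h[:,0]-X)<.012]
        if len(s):print(X,s[:,1].min(),s[:,1].max(),np.percentile(s[:,2],[2,50,99]))
E
```

```text
time_s: 6.0
tool_pos: [0.4935, -0.2425, 0.2268]
orientation: [180.0, 0.0, 88.7]
force: [0.1, -0.2, -2.8]
opening: 0.016
gripper_force: 117.3
time_s: 7.2
tool_pos: [0.4807, -0.0215, 0.2262]
orientation: [-180.0, -0.0, 87.0]
force: [0.8, -0.6, -3.3]
opening: 0.0165
gripper_force: 117.3
time_s: 7.8
tool_pos: [0.4834, 0.01, 0.2262]
orientation: [-180.0, 0.0, 86.9]
force: [0.2, 0.2, -2.5]
opening: 0.0161
gripper_force: 117.3
side 2676 [-0.26993742 -0.05014227  0.18951101] [-0.12299524  0.03725     0.23801508] ((-196.2884979248047, -6.410251617431641), (147.22552490234375, 86.79070281982422), 0.4302350878715515)
-0.23 -0.05014226781436933 0.03675843637688732 [0.19456778 0.20684399 0.23453975]
-0.2 -0.04959543829756573 0.036994469759066 [0.19282679 0.19795423 0.23285096]
-0.17 -0.04951862240703098 0.037124121238129505 [0.19285694 0.20444999 0.22789175]
-0.14 -0.04903935166828386 0.03719477470149742 [0.19222859 0.19600421 0.22405166]
scene 463 [-0.26829853 -0.05249228  0.19190774] [-0.12324236  0.0361972   0.23805339] ((-195.12034606933594, -9.547080993652344), (146.74517822265625, 86.61272430419922), 1.9231486320495605)
-0.23 -0.05249228441090729 -0.04173903944797076 [0.19663308 0.21620354 0.23707267]
-0.2 -0.05108841918280342 0.03281215952707083 [0.19552101 0.20855334 0.23447581]
-0.17 -0.05182589334770274 0.034611963384946876 [0.19437612 0.20877444 0.23003515]
-0.14 -0.05142621383939853 0.035533722255049326 [0.19329979 0.19937559 0.22503313]
```

View pics/side2.png

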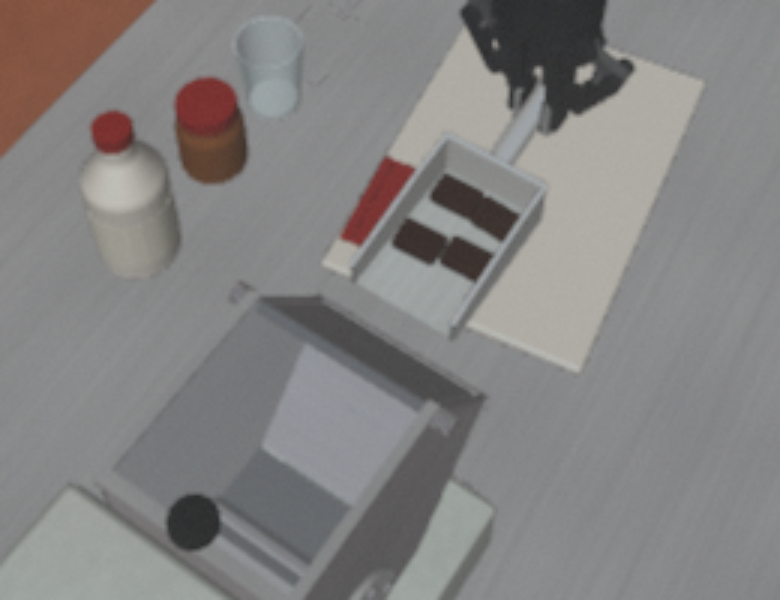

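The side view shows the scoop level in front of the mouth with four blocks, lip at mill x -123, z 192. It is off centre by -7 mm, so I'll correct that and push in.

```bash
python3 -m creep '{"hand":[0,0,0,0,0,0,0,0,0,0,0,0],"delta_pos":[[0,-3,0],[0,-4,0],[4,0,0],[7,0,0],[9,0,0],[9,0,0],[9,0,0],[9,0,0],[9,0,0],[9,0,0],[5,0,0],[3,0,0]],"turn":[0,0,0,0,0,0,0,0,0,0,0,0]}'
python3 -m creep '{"hand":[0,0,0],"delta_pos":[[0,0,0],[0,0,0],[0,0,0]],"turn":[0,0,0]}' 60
cat >> h.py <<'E'
def tilt(name=None,cam="side"):
    p,d=r.snapshot(cam);P,m=cloud(cam,d,r.camera_info(cam))
    if name: cv2.imwrite(f"pics/{name}.png",cv2.resize(p[200:400,140:400,::-1] if cam=="side" else p[70:270,180:440,::-1],None,fx=3,fy=3))
    O=np.array([.492,.318,0]);a=np.radians(87);R=np.array([[np.cos(a),-np.sin(a),0],[np.sin(a),np.cos(a),0],[0,0,1]])
    t=(r.observe()["tool_pos"]-O)@R;print("TCP mill",t.round(4))
    M=(P[m]-O)@R
    # rim profile (top of side walls / handle) against x
    for X in np.arange(t[0]-.05,-.09,.012):
        k=(abs(M[:,0]-X)<.006)&(abs(M[:,1])<.055)&(M[:,2]>.15)&(M[:,2]<.34);s=M[k]
        if len(s)>3: print(round(X,3),len(s),"y",s[:,1].min().round(3),s[:,1].max().round(3),"z",np.percentile(s[:,2],[2,50,98]).round(3))
E
python3 -c "
from h import *;tilt()"
```

```text
time_s: 9.1
tool_pos: [0.4802, 0.084, 0.2262]
orientation: [-180.0, 0.0, 87.0]
force: [0.1, -2.9, -2.8]
opening: 0.0164
gripper_force: 117.4
time_s: 9.4
tool_pos: [0.4802, 0.0833, 0.2262]
orientation: [-180.0, 0.0, 86.9]
force: [-0.9, -1.6, -2.4]
opening: 0.0166
gripper_force: 117.3
TCP mill [-0.235  -0.0005  0.2263]
-0.249 7 y -0.052 0.054 z [0.243 0.264 0.309]
-0.237 175 y -0.055 0.055 z [0.231 0.271 0.334]
-0.225 714 y -0.055 0.055 z [0.224 0.283 0.332]
-0.213 198 y -0.02 0.022 z [0.231 0.294 0.321]
-0.201 51 y -0.008 0.01 z [0.226 0.235 0.239]
-0.189 50 y -0.007 0.01 z [0.222 0.233 0.237]
-0.177 123 y -0.043 0.042 z [0.195 0.232 0.236]
-0.165 431 y -0.043 0.044 z [0.194 0.213 0.235]
-0.153 243 y -0.042 0.043 z [0.195 0.207 0.235]
-0.141 315 y -0.041 0.044 z [0.193 0.205 0.233]
-0.129 243 y -0.042 0.044 z [0.192 0.196 0.233]
-0.117 212 y -0.042 0.055 z [0.165 0.205 0.23 ]
-0.105 324 y -0.043 0.054 z [0.152 0.205 0.228]
-0.093 333 y -0.042 0.044 z [0.192 0.2   0.226]
```

Inside and centred (walls at ±43 mm), with the flap pressing at about 2 N. Now I'll reduce the grip to let the bowl pivot onto the sill.

```bash
python3 -m creep '{"hand":[0,0,0,0],"delta_pos":[[0,0,0],[0,0,0],[0,0,0],[0,0,0]],"turn":[0,0,0,0]}' 20
python3 -c "
from h import *;tilt()"
```

```text
time_s: 9.85
tool_pos: [0.4803, 0.0835, 0.2263]
orientation: [180.0, 0.0, 87.0]
force: [-0.2, -2.2, -3.3]
opening: 0.0163
gripper_force: 117.3
TCP mill [-0.2348 -0.0006  0.2263]
-0.249 12 y -0.055 0.052 z [0.242 0.269 0.309]
-0.237 169 y -0.055 0.055 z [0.23  0.271 0.333]
-0.225 728 y -0.055 0.055 z [0.224 0.282 0.332]
-0.213 201 y -0.021 0.033 z [0.231 0.294 0.321]
-0.201 51 y -0.006 0.01 z [0.226 0.235 0.239]
-0.189 52 y -0.007 0.01 z [0.223 0.234 0.236]
-0.177 124 y -0.043 0.043 z [0.194 0.232 0.236]
-0.165 437 y -0.042 0.044 z [0.194 0.213 0.235]
-0.153 239 y -0.043 0.044 z [0.196 0.207 0.234]
-0.141 318 y -0.043 0.044 z [0.193 0.205 0.232]
-0.129 228 y -0.043 0.043 z [0.192 0.196 0.232]
-0.117 228 y -0.042 0.055 z [0.165 0.205 0.23 ]
-0.105 324 y -0.042 0.054 z [0.152 0.205 0.228]
-0.093 326 y -0.041 0.044 z [0.192 0.2   0.226]
```

```bash
python3 -m creep '{"hand":[8,8,8],"delta_pos":[[0,0,0],[0,0,0],[0,0,0]],"turn":[0,0,0]}' 20
python3 -c "
from h import *;tilt()"
```

```text
time_s: 10.2
tool_pos: [0.4803, 0.0836, 0.2263]
orientation: [180.0, -0.0, 87.0]
force: [-0.5, -2.9, -3.3]
opening: 0.0161
gripper_force: 117.3
TCP mill [-0.2348 -0.0006  0.2263]
-0.249 8 y -0.054 0.052 z [0.244 0.29  0.327]
-0.237 169 y -0.054 0.055 z [0.232 0.27  0.335]
-0.225 723 y -0.055 0.055 z [0.224 0.283 0.332]
-0.213 203 y -0.034 0.043 z [0.232 0.294 0.321]
-0.201 49 y -0.007 0.01 z [0.226 0.235 0.239]
-0.189 52 y -0.007 0.01 z [0.222 0.232 0.239]
-0.177 141 y -0.042 0.043 z [0.193 0.232 0.236]
-0.165 420 y -0.042 0.044 z [0.193 0.213 0.235]
-0.153 238 y -0.042 0.044 z [0.195 0.207 0.235]
-0.141 317 y -0.044 0.044 z [0.193 0.205 0.234]
-0.129 239 y -0.043 0.044 z [0.193 0.196 0.232]
-0.117 218 y -0.042 0.055 z [0.165 0.205 0.231]
-0.105 333 y -0.042 0.054 z [0.152 0.205 0.228]
-0.093 326 y -0.041 0.044 z [0.192 0.2   0.226]
```

The grip force doesn't change while the fingers are closed on the handle. So I'll use leverage instead: go deeper, raise the handle so that flap and pin hold the front rim down, and let the scoop pivot in the pads.

```bash
python3 -m creep '{"hand":[0,0,0,0,0,0,0,0],"delta_pos":[[6,0,0],[8,0,0],[8,0,0],[0,0,-5],[0,0,-5],[0,0,-5],[0,0,0],[0,0,0]],"turn":[0,0,0,0,0,0,0,0]}' 20
python3 -m creep '{"hand":[0,0,0,0,0],"delta_pos":[[0,0,-5],[1,0,-5],[1,0,-5],[1,0,-5],[0,0,0]],"turn":[0,0,0,0,0]}'
python3 -c "
from h import *;tilt()"
```

```text
time_s: 11.05
tool_pos: [0.4816, 0.105, 0.2417]
orientation: [180.0, 0.0, 86.9]
force: [0.5, -5.4, -5.6]
opening: 0.0165
gripper_force: 116.4
time_s: 11.55
tool_pos: [0.4818, 0.1081, 0.2621]
orientation: [179.9, 0.0, 86.9]
force: [0.6, -5.3, -7.3]
opening: 0.0164
gripper_force: 115.8
TCP mill [-0.2102 -0.0007  0.2618]
-0.224 4 y -0.009 0.032 z [0.286 0.303 0.309]
-0.212 126 y -0.044 0.034 z [0.266 0.302 0.326]
-0.2 569 y -0.055 0.055 z [0.259 0.305 0.339]
-0.188 156 y -0.041 0.036 z [0.261 0.319 0.338]
-0.176 59 y -0.008 0.009 z [0.255 0.265 0.27 ]
-0.164 59 y -0.008 0.01 z [0.251 0.261 0.265]
-0.152 476 y -0.043 0.044 z [0.218 0.239 0.261]
-0.14 208 y -0.042 0.043 z [0.218 0.229 0.258]
-0.128 275 y -0.043 0.043 z [0.217 0.228 0.256]
-0.116 400 y -0.043 0.054 z [0.164 0.216 0.253]
-0.104 309 y -0.043 0.053 z [0.152 0.213 0.25 ]
-0.092 258 y -0.042 0.044 z [0.21  0.222 0.247]
```

It is pivoting (about 6° now) at low force, so I'll continue along the arc.

```bash
python3 -m creep '{"hand":[0,0,0,0,0,0,0],"delta_pos":[[2,0,-8],[2,0,-8],[3,0,-8],[3,0,-8],[4,0,-8],[4,0,-8],[0,0,0]],"turn":[0,0,0,0,0,0,0]}'
python3 -m creep '{"hand":[0,0,0,0,0,0,0],"delta_pos":[[5,0,-8],[6,0,-8],[6,0,-8],[7,0,-8],[7,0,-8],[3,0,-4],[0,0,0]],"turn":[0,0,0,0,0,0,0]}'
python3 -c "
from h import *;tilt('t1')"
```

```text
time_s: 12.3
tool_pos: [0.483, 0.1268, 0.3105]
orientation: [179.9, -0.0, 87.0]
force: [0.2, -4.4, -2.5]
opening: 0.0162
gripper_force: 113.9
time_s: 13.0
tool_pos: [0.4846, 0.1609, 0.3538]
orientation: [180.0, -0.0, 87.0]
force: [-1.0, -5.2, -1.1]
opening: 0.0163
gripper_force: 112.6
TCP mill [-0.1575 -0.0007  0.3534]
-0.148 86 y -0.041 0.042 z [0.285 0.298 0.338]
-0.136 467 y -0.042 0.043 z [0.272 0.283 0.338]
-0.124 548 y -0.042 0.044 z [0.259 0.272 0.324]
-0.112 506 y -0.043 0.055 z [0.156 0.255 0.313]
-0.1 454 y -0.043 0.048 z [0.153 0.244 0.3  ]
```

View pics/t1.png

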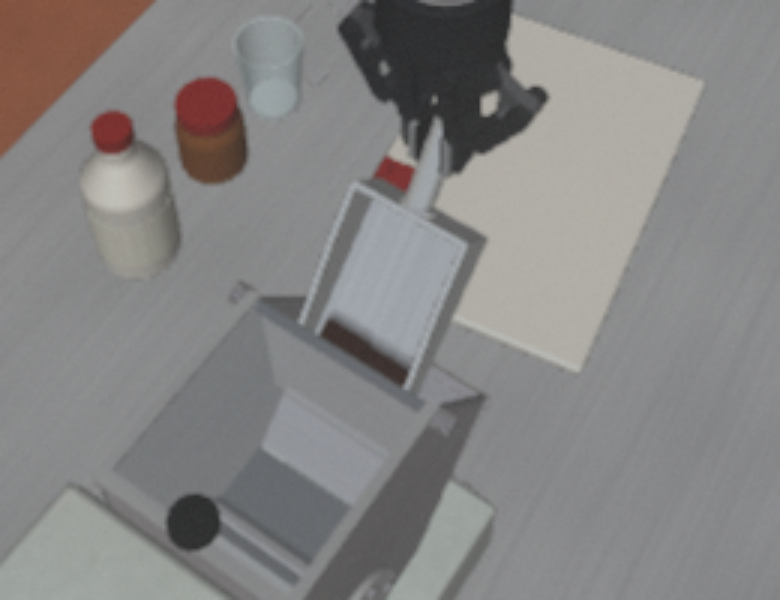

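The scoop is tipped about 45° with the blocks slid to the front (dark, at (365,350)). The lip is too high, so the flap closes off the exit. I'll move rigidly to the good pose, lip about x -30, z 150.

```bash
python3 -m creep '{"hand":[0,0,0,0,0,0,0,0,0,0,0,0],"delta_pos":[[2,0,7],[3,0,7],[3,0,7],[3,0,7],[3,0,7],[3,0,7],[4,0,6],[4,0,5],[0,0,0],[0,0,0],[0,0,0],[0,0,0]],"turn":[0,0,0,0,0,0,0,0,0,0,0,0]}'
python3 -c "
from h import *;tilt('t2')"
```

```text
time_s: 14.25
tool_pos: [0.4857, 0.1853, 0.3004]
orientation: [180.0, -0.0, 87.0]
force: [0.2, -2.5, -3.8]
opening: 0.0161
gripper_force: 112.4
TCP mill [-0.1328 -0.0006  0.3005]
-0.135 72 y -0.014 0.023 z [0.304 0.319 0.34 ]
-0.123 404 y -0.042 0.042 z [0.239 0.304 0.339]
-0.111 523 y -0.042 0.054 z [0.156 0.227 0.289]
-0.099 533 y -0.043 0.046 z [0.153 0.218 0.271]
```

View pics/t2.png

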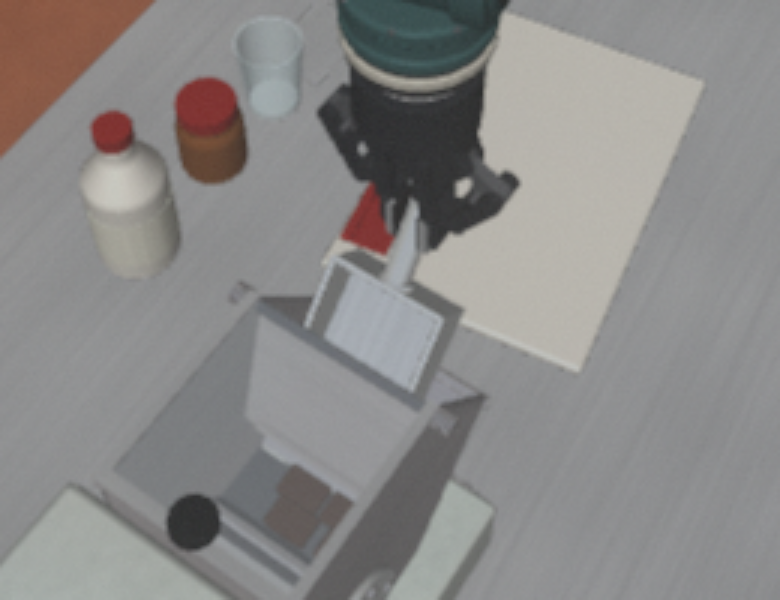

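At least three blocks are visible in the chamber at (305,505) and the visible part of the bowl is empty. I'll jiggle briefly, then withdraw along the scoop's axis.

```bash
python3 -m creep '{"hand":[0,0,0,0,0,0,0,0,0],"delta_pos":[[0,0,-8],[0,0,8],[0,0,-8],[0,0,8],[0,0,0],[-7,0,-7],[-8,0,-8],[-8,0,-8],[-8,0,-8]],"turn":[0,0,0,0,0,0,0,0,0]}'
python3 -m creep '{"hand":[0,0,0,0,0,0,0,0,0,0],"delta_pos":[[-10,0,-10],[-12,0,-12],[-12,0,-12],[-14,0,-14],[-16,0,-14],[-20,0,-10],[-25,0,0],[-25,0,0],[-20,0,0],[0,0,0]],"turn":[0,0,0,0,0,0,0,0,0,0]}'
python3 -c "
from h import *;tilt('t3')"
```

```text
time_s: 15.2
tool_pos: [0.4841, 0.1536, 0.3324]
orientation: [180.0, -0.0, 86.9]
force: [-0.5, -2.1, -2.2]
opening: 0.0163
gripper_force: 112.3
time_s: 16.2
tool_pos: [0.4758, -0.0013, 0.404]
orientation: [179.9, -0.0, 86.8]
force: [0.5, -0.2, -3.0]
opening: 0.0161
gripper_force: 112.3
TCP mill [-0.3187 -0.0005  0.4039]
-0.309 118 y -0.04 0.042 z [0.331 0.337 0.34 ]
-0.297 280 y -0.04 0.043 z [0.32  0.329 0.337]
-0.285 297 y -0.04 0.043 z [0.309 0.317 0.336]
-0.273 340 y -0.04 0.043 z [0.296 0.305 0.338]
-0.261 344 y -0.04 0.043 z [0.284 0.293 0.338]
-0.249 373 y -0.043 0.044 z [0.273 0.282 0.335]
-0.237 379 y -0.043 0.043 z [0.259 0.27  0.317]
-0.225 135 y -0.043 0.044 z [0.258 0.272 0.303]
-0.213 35 y -0.042 0.044 z [0.272 0.279 0.288]
-0.117 98 y -0.054 0.054 z [0.164 0.168 0.171]
-0.105 105 y -0.055 0.054 z [0.172 0.179 0.187]
-0.093 112 y -0.055 0.055 z [0.188 0.196 0.204]
```

View pics/t3.png

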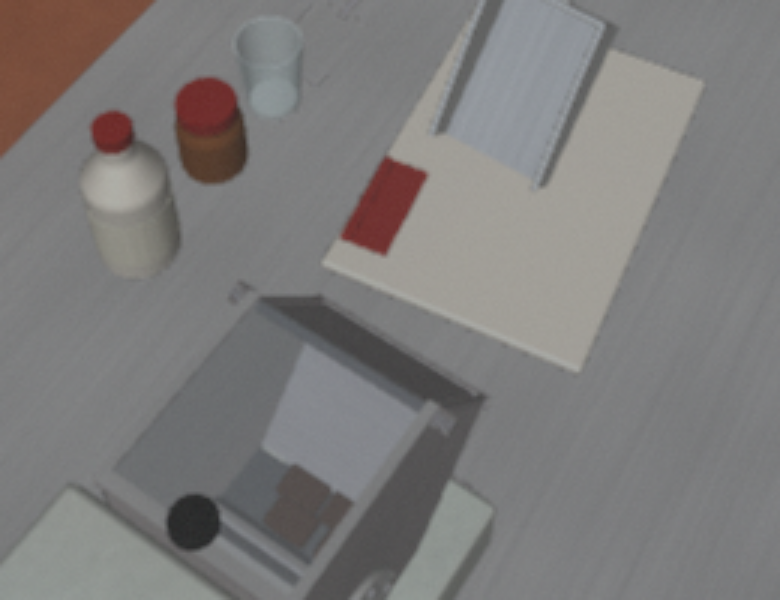

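The bowl is empty, the flap is shut (mouth profile on its plane) and the blocks are in the chamber at (305,510). Now back over the board and down until just above lip contact.

```bash
python3 -m creep '{"hand":[0,0,0,0,0,0,0,0,0,0,0,0],"delta_pos":[[-13,2,19],[-13,2,19],[-13,2,19],[-13,2,19],[-13,2,19],[-13,2,19],[-13,2,19],[-13,2,19],[-13,2,19],[-13,2,19],[-13,2,19],[-13,1,15]],"turn":[0,0,0,0,0,0,0,0,0,0,0,0]}'
python3 -m creep '{"hand":[0,0,0,0,0,0,0],"delta_pos":[[0,0,5],[0,0,5],[0,0,5],[0,0,4],[-3,0,4],[-5,0,5],[0,0,0]],"turn":[0,0,0,0,0,0,0]}'
```

```text
time_s: 17.45
tool_pos: [0.4909, -0.1561, 0.1787]
orientation: [180.0, -0.0, 87.0]
force: [0.5, 0.3, -1.1]
opening: 0.016
gripper_force: 112.3
time_s: 18.15
tool_pos: [0.4908, -0.1651, 0.1519]
orientation: [179.9, 0.1, 87.0]
force: [-0.2, -2.3, 8.4]
opening: 0.0164
gripper_force: 112.4
```

Contact at 8 N, as expected. I'll follow the arc down to level.

```bash
python3 -m creep '{"hand":[0,0,0,0,0,0,0,0,0],"delta_pos":[[-7,0,5],[-7,0,5],[-6,0,6],[-6,0,6],[-6,0,8],[-6,0,8],[-6,0,8],[-5,0,8],[-5,0,8]],"turn":[0,0,0,0,0,0,0,0,0]}'
python3 -m creep '{"hand":[0,0,0,0,0,0,0],"delta_pos":[[-4,0,8],[-4,0,8],[-4,0,9],[-3,0,9],[-2,0,8],[0,0,2],[0,0,0]],"turn":[0,0,0,0,0,0,0]}'
```

```text
time_s: 19.05
tool_pos: [0.4875, -0.2185, 0.0892]
orientation: [179.9, -0.0, 87.0]
force: [-0.5, 2.4, 4.0]
opening: 0.0162
gripper_force: 103.9
time_s: 19.75
tool_pos: [0.4867, -0.2363, 0.0454]
orientation: [180.0, 0.1, 86.9]
force: [-2.3, -3.6, 10.6]
opening: 0.0163
gripper_force: 104.8
```

Now near flat. I'll open slowly, rise and look.

```bash
python3 -m creep '{"hand":[30,45,60,60,60,60,60],"delta_pos":[[0,0,0],[0,0,0],[0,0,0],[0,0,0],[0,0,-5],[0,0,-15],[0,0,-25]],"turn":[0,0,0,0,0,0,0]}'
python3 -m creep '{"hand":[60,60,60,60,60,60,60],"delta_pos":[[0,0,-30],[0,0,-30],[0,0,-30],[0,0,-30],[0,0,-10],[0,0,0],[0,0,0]],"turn":[0,0,0,0,0,0,0]}'
python3 - <<'E'
from h import *
p,d=r.snapshot("side");P,m=cloud("side",d,r.camera_info("side"))
cv2.imwrite("pics/end.png",cv2.resize(p[170:400,180:420,::-1],None,fx=2.5,fy=2.5))
q=P[m];x,y,z=q.T
k=(z>.02)&(z<.09)&(abs(x-.49)<.07)&(y>-.205)&(y<0.05);h=q[k];print("scoop",h.min(0),h.max(0),cv2.minAreaRect((h[:,:2]*1000).astype(np.float32)))
for Y in np.arange(-.18,-.05,.03):
    s=h[abs(h[:,1]-Y)<.01]
    if len(s): print(Y.round(2),s[:,2].max())
O=np.array([.492,.318,0]);a=np.radians(87);R=np.array([[np.cos(a),-np.sin(a),0],[np.sin(a),np.cos(a),0],[0,0,1]])
M=(P-O)@R; c=p.astype(int)
b=m&(abs(M[...,1])<.08)&(M[...,0]>-.11)&(M[...,0]<.1)&(c[...,0]-c[...,2]>12)
n,l,st,ce=cv2.connectedComponentsWithStats(b.astype(np.uint8))
for i in range(1,n):
    if st[i,4]>8: print(st[i],np.median(M[l==i],0).round(3))
E
```

```text
time_s: 20.45
tool_pos: [0.4857, -0.2348, 0.0901]
orientation: [-179.9, -0.1, 87.0]
force: [-0.5, -0.1, 0.5]
opening: 0.0513
gripper_force: 0.0
time_s: 21.15
tool_pos: [0.4861, -0.235, 0.2194]
orientation: [-179.9, -0.0, 87.0]
force: [0.7, -0.3, -0.9]
opening: 0.0516
gripper_force: 0.0
scoop [ 0.44638703 -0.20474532  0.02012802] [ 0.53808803 -0.05286717  0.05719463] ((491.4223937988281, -129.8136749267578), (150.3430938720703, 87.22000885009766), 87.37184143066406)
-0.18 0.055760371357304064
-0.15 0.055154314679818246
-0.12 0.05249085255268266
-0.09 0.04747911044347051
-0.06 0.043518914961359366
```

View pics/end.png

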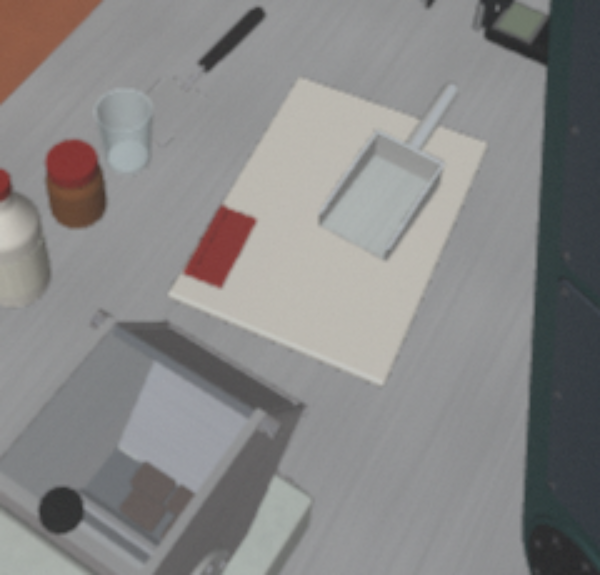

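The scoop is flat and empty on the board, centre about (0.491, -0.115). The flap is shut, the blocks are in the chamber at (155,495) with none lying elsewhere, and the other things haven't moved. Handing in.

```bash
python3 -c "
from cell import r
print(r.close_job())"
```

```text
the job is handed in; nothing more can be done
None
```

I tipped the blocks into the mill, the flap closed again, the empty scoop is back flat on the white board, and the job is handed in at about 21 s. The last picture clearly shows only three blocks in the chamber; I take the fourth to be hidden behind the side wall, since the scoop is empty and no block lies anywhere else in view.

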